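Cold-start a shed engine: full choke, then prime

ROBOT

A 6-joint arm with a two-finger parallel gripper is mounted at the origin on the work surface. World frame = base frame: x ahead of the robot, y to its left, z up, the work surface at z = 0. Lengths are in mm, angles in degrees, forces in N, time in s.
With the tool pointing down it reaches from about 300 to 850 mm from the base axis. Payload 4.2 kg.
Tool frame: the origin (TCP) lies midway between the tips of the shut fingers; the grasp point (between the pads) lies env.hold_point_z behind it (env.hold_point_z is the distance from the TCP to the grasp point, in mm); z points along the fingers, y is the line along which they close (so a half turn about z gives the same grasp; the last joint's range is limited). The gripper opens to 91 mm and grips with 3 to 60 N. Pads are 32 mm wide; open, the fingers measure 118 mm over their backs; the gripper's body (76 mm by 178 mm) begins 60 mm behind the grasp point.
Start: joints at [-68.526, 18.312, 89.639, -0, 72.044, -1.146], TCP at [221.163, -530.783, 213.976] pointing down, gripper open.
Joint ranges: [-177.97, 177.97], [-48.28, 115.42], [12.27, 149.76], [-77.06, 257.06], [2.81, 150.46], [-146.56, 146.56]. Speed limits (degrees/s): [147.25, 147.25, 180, 180, 180, 180].

INTERFACE

Orientations are given as [roll, pitch, yaw] about the fixed x, y, z axes, in that order (R = Rz(yaw) Ry(pitch) Rx(roll)).
In Python, from workcell import env, viewer, spotter gives the robot as it stands.
- The arm moves only by the tool apply_moves, never from a script. Its arguments are lists of equal length, an entry for each row: "delta_pos": the shift along the world's x, y, z normalised to -1 to 1, where 1 is 120 mm, a list of three; "rot": the turn, a rotation vector about the world's x, y, z normalised to -1 to 1, where 1 is 1.5 rad, a list of three; "hand": the opening, from 0 (shut) to 1 (fully open). A call has 1 to 10 rows; each row is the pose to reach, as a shift and turn from the pose commanded when the call began; what a row does not reach only later rows make up. A row lasts 1/12 s, in which the tool goes at most 41.7 mm and 7.16 degrees, less where a joint would pass 70% of its speed; a pose out of reach is approached as far as the arm can. A call with a number of a shift or a turn outside -1 to 1 is refused whole. A call with a gripper value outside its range is refused whole. The fingers move at their own pace and stop on an object; "newtons" is the grip in N (left out, the last holds). Time passes only in rows, so rows that repeat a pose let the fingers close. It gives the time, the measured TCP pose, the force, the opening and the grip force at its end, in the units of the state.
- env.state(): the state, without advancing time (a new reading comes with each control period).
- viewer.grab_frame(name): name is "scene" or "top" or "wrist"; returns a dict with "pixels" (420x560x3 uint8, red, green, blue), "camera_matrix" (3x3 intrinsics, pixels), "R" (3x3) and "t" (3): a world point X has camera coordinates R X + t; the wrist camera has in their place "mount" (4x4, takes a point from camera to tool coordinates, whose origin is the TCP and whose axes are the flange's). Camera axes: x right, y down, z forward; pixel columns grow to the right and rows downward; lengths in mm; the calibration is good to about 2 mm. A picture is of the moment at which its call begins: read the wrist's pose just before it. There is no depth.
- env.job_done(): hands the job in; it is judged then, once.
Trained networks look in a picture, given as the dict that the camera call returned (one of the last four; its "shot" number tells which), for a name from the list of things; names that differ only in an ending like _2 or _b are one class to them, and where a whole thing is asked for, a point or a joint stands for the part that bears it (a point fixed in the world has none). Each returns a list of dicts, best first, with "score" (0 to 1); they miss things now and then, are a little off and sometimes report something else, mostly with a low value. They report only what shows in the picture. A call takes as long as a camera call.
- spotter.trace(picture, query): "mask" (420x560 bool, what is visible of it) and "box" ([centre column, centre row, width, height] in pixels, round what is visible of it).
- spotter.landmark_of(picture, query): "position" ([column, row] in pixels: a listed point, or the origin of a listed thing).
The state is a dict: "time_s": time; "qpos": joint angles; "qvel": joint speeds; "effort": joint torques, N m; "ee_pos": TCP position; "ee_rot": TCP orientation; "force": force on the tool from outside, world axes, zero at the start; "torque": the same for the moment, N m; "gripper_width": finger opening in mm; "gripper_force": force on a finger pad.
Only numpy, scipy, OpenCV 4.12 (cv2) and the standard library are available. Lean on these libraries where they do the work, as an engineer would, in place of code of your own. Each camera call takes 0.05 s, during which the arm holds its last target. There are 200 camera calls.

TASK

Get the small petrol engine on the bench ready for a cold start: push its choke lever with a fingertip, without gripping it, past the half-choke click all the way to the second stop. Then press the rubber primer bulb fully down and let it come back up. Leave the lever at full choke and the bottle, jar and hand tools where they are.

Things in the scene. Friction and masses are not known exactly. Their poses are not given: they have to be found in the camera images.
- choke (a joint): Choke lever angle, rad, about its upright pivot: 0 = run (first stop; it starts within 0.03 of it), 0.45 = half choke (click notch), 0.90 = full choke (second stop, held by its own notch). Left between two notches it springs to the nearer one (the humps are at 0.225 and 0.675). Grows counter-clockwise seen from above: the tab moves to the robot's right. About 5 N at the tab pushes it over a hump.
- choke_tab (a point): Centre of the upright black tab on the lever's outer end, 70 mm from the pivot axis, 30 mm above the grey control box. Tab: 12 mm thick along its travel (this frame's y; it travels to -y as the joint grows), 27 mm wide along the lever (x; -x points away from the pivot), 42 mm high, top 20 mm above this point. A flat steel arm from the pivot joins its foot, 20 mm below this point.
- choke_pivot (a point): Point on the lever's pivot axis at the height of choke_tab, in free air above the 12 mm high pivot nut. Fixed to the engine, turned with it: here the tab is at (-70 cos a, -70 sin a) mm, a = choke - 0.45. z is up, -x the robot's side; +x points to the crankcase, which begins 30 mm away and rises 26 mm above this point. Nothing else stands in the tab's path or within 40 mm of it.
- primer_top (a point): Top of the black rubber primer bulb: an upright dome 32 mm across in a 46 mm steel collar on the same control box, right of the lever. The lower flat cap behind it, 34 mm across and 12 mm high, is a fixed vent cap, not the bulb. This point is 22 mm above the box (132 mm above the bench) and goes down with the bulb.
- primer (a joint): How far the primer bulb is pressed down, in m: 0 = up, 0.009 = fully down. A spring returns it; 1.2 N starts it, about 5 N holds it fully down.
- engine: The engine on its wooden plank (320 x 360 x 20 mm), fixed to the bench. Origin under the plank's centre, on the bench; z up, -x towards the robot. The grey control box with lever and bulb is on the -x side: x from -135 to -15 mm, 290 mm wide, top 110 mm above the bench. Crankcase and muffler stand at x from -10 to 125 mm, at most 182 mm high.
- oil: Bystander: upright grey oil bottle, 60 mm across, 165 mm high, beside the engine. Origin under its centre.
- jar: Bystander: upright glass jar with steel lid, 68 mm across, 90 mm high, beside the engine. Origin under its centre.
- spanner: Bystander: steel spanner lying on the bench between robot and engine, along its own x. Origin under its middle.
- driver: Bystander: screwdriver with orange handle lying on the bench between robot and engine, along its own x. Origin under its middle.

How it is judged:
By the outcome, as a careful person would: the job done as asked, in the order asked, and still so for the second after the job is handed in, with the robot touching nothing.
It also fails if it takes over 51 s, if anything falls off the work surface, if the arm or the gripper's body presses on something with over 40 N, if the wrist force passes 120 N, or if a joint passes its speed limit or range.

## Working session

There is one attempt and no reset: what is moved stays moved. The work goes in short steps, Python scripts to look and compute and a tool call to move; the robot and the scene stay as the last step left them, time stands still between calls to the robot, and variables do not carry over. Pictures are saved under pics/ and viewed, at most 10 in all, crops included, and the job is handed in when it is done.

Besides the shell and the picture viewer there is one more tool, called after ">>>" as name(argument=value, ...), one argument or row to a line, values as JSON. apply_moves: Moves the arm, as the interface text tells. Its arguments: {"type":"object","properties":{"delta_pos":{"type":"array"},"rot":{"type":"array"},"hand":{"type":"array"},"newtons":{"type":"number"}},"required":["delta_pos","rot","hand"]}

```bash
mkdir -p pics
cat > h.py <<'E'
import numpy as np, cv2
from workcell import env, viewer, spotter
from scipy.spatial.transform import Rotation as Ro
def look(cam, qs, save=None):
    s=env.state(); p=viewer.grab_frame(cam); K=np.array(p["camera_matrix"])
    if cam=="wrist":
        T=np.eye(4); T[:3,:3]=Ro.from_euler('xyz',s["ee_rot"],degrees=True).as_matrix(); T[:3,3]=s["ee_pos"]
        W=T@np.array(p["mount"]); R=W[:3,:3].T; t=-R@W[:3,3]
    else: R,t=np.array(p["R"]),np.array(p["t"])
    out={}
    for q in qs:
        r=spotter.landmark_of(p,q)
        if r: out[q]=(np.array(r[0]["position"]),r[0]["score"])
    if save: cv2.imwrite(save,cv2.cvtColor(p["pixels"],cv2.COLOR_RGB2BGR))
    return dict(K=K,R=R,t=t,pts=out,p=p)
def onplane(c,px,z):
    d=c["R"].T@np.linalg.inv(c["K"])@np.array([*px,1.]); o=-c["R"].T@c["t"]
    return o+d*(z-o[2])/d[2]
def tri(cs,q):
    A=[];b=[]
    for c in cs:
        if q not in c["pts"]: continue
        d=c["R"].T@np.linalg.inv(c["K"])@np.array([*c["pts"][q][0],1.]); d/=np.linalg.norm(d)
        P=np.eye(3)-np.outer(d,d); A.append(P); b.append(P@(-c["R"].T@c["t"]))
    return np.linalg.solve(sum(A),sum(b)) if len(A)>1 else None
Z=dict(choke_tab=140,choke_pivot=140,primer_top=132,engine=0,oil=0,jar=0,spanner=0,driver=0)
E
python3 - <<'E'
from h import *
np.set_printoptions(precision=1,suppress=True)
cs=[]
for c in("scene","top"):
    r=look(c,Z,f"pics/{c}1.png"); cs.append(r)
    for q,(px,s) in r["pts"].items(): print(c,q,px,round(s,2),onplane(r,px,Z[q]))
for q in Z: print(q,tri(cs,q))
print(env.state(), env.hold_point_z)
E
```

```text
scene choke_tab [310. 177.] 0.5 [483.9 149.6 140. ]
scene choke_pivot [309.4 196.1] 0.8 [571.7 122.6 140. ]
scene primer_top [258.2 208.2] 0.42 [581.2 -21.  132. ]
scene oil [217.5 295.6] 0.87 [ 739.2 -159.3    0. ]
scene jar [365.8 222.6] 0.84 [562.5 307.7   0. ]
scene spanner [310.4 180.7] 0.74 [310.7 206.4   0. ]
scene driver [222.9 221. ] 0.57 [ 455.2 -114.2    0. ]
top choke_tab [231.1 239.6] 0.57 [494.4 143.8 140. ]
top choke_pivot [231.8 205.8] 0.85 [568.8 135.9 140. ]
top primer_top [301.1 199.2] 0.52 [568.3 -17.9 132. ]
top engine [259.8 197.3] 0.83 [615.4  77.3   0. ]
top oil [342.4 147.4] 0.92 [ 725.3 -152.2    0. ]
top jar [167. 230.] 0.76 [557.3 318.3   0. ]
top spanner [251.  297.9] 0.91 [367.2 123.8   0. ]
top driver [338.8 254.8] 0.76 [ 447.  -103.2    0. ]
choke_tab [493.8 144.7 147. ]
choke_pivot [568.1 130.1 137.1]
primer_top [570.3 -19.  123. ]
engine None
oil [ 729.5 -157.1  -12.5]
jar [557.  315.2  -4.9]
spanner [375.4 151.6  50.9]
driver [ 447.  -109.2   -8. ]
{'time_s': 0.9, 'qpos': array([-68.5,  18.3,  89.6,   0. ,  72. ,  -1.1]), 'qvel': array([-0. , -0. , -0.1, -0.1,  0.1,  0. ]), 'effort': array([  0. , -41.2, -23.2,   0.1,   0. ,   0. ]), 'ee_pos': array([ 221.2, -530.8,  214. ]), 'ee_rot': array([180. ,  -0. ,  22.6]), 'force': array([-0.4,  0.3, -0.2]), 'torque': array([-0.,  0., -0.]), 'gripper_force': 0.0, 'gripper_width': 91.25532709990267} 18.8
```

View pics/top1.png

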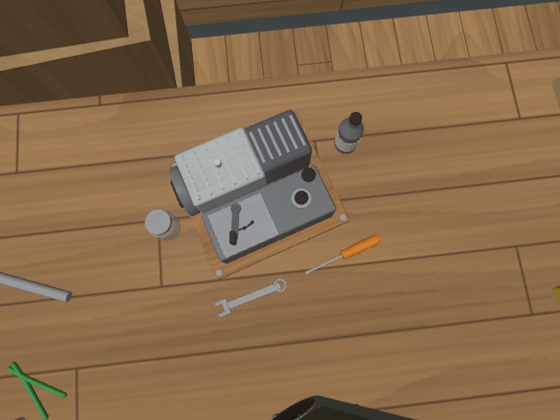

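View pics/scene1.png

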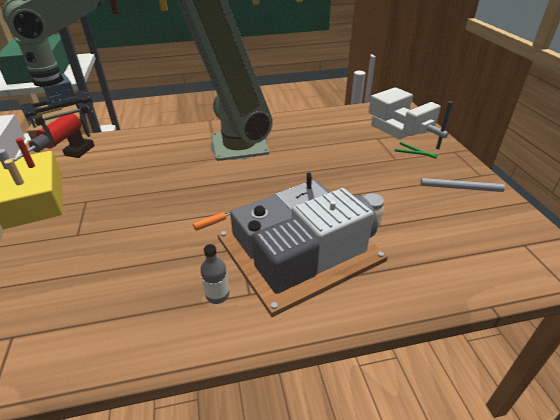

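The top view shows the tab at about (233,238), the pivot at (235,207), the bulb at (301,198) and the vent cap at (308,175). This agrees with the detector and puts the engine yaw near +22.6°, which the tool already has. The scene view confirms the same layout. Next I'll shut the gripper and approach high for a wrist look.

>>> apply_moves(
  delta_pos=[
    [0.3,0.3,0.33],
    [0.6,0.6,0.66],
    [0.9,0.9,1],
    [1,1,1],
    [1,1,1],
  ],
  rot=[
    [0,0,0],
    [0,0,0],
    [0,0,0],
    [0,0,0],
    [0,0,0],
  ],
  hand=[0,0,0,0,0],
  newtons=10,
)

```text
time_s: 1.32
ee_pos: [341.9, -409.6, 335.5]
ee_rot: [179.9, -0.0, 22.6]
force: [1.1, -0.7, 0.1]
gripper_width: 60.4
gripper_force: 0.0
```

>>> apply_moves(
  delta_pos=[
    [0.2,0.25,0],
    [0.4,0.5,0],
    [0.6,0.75,0],
    [0.8,1,0],
    [0.8,1,0],
  ],
  rot=[
    [0,0,0],
    [0,0,0],
    [0,0,0],
    [0,0,0],
    [0,0,0],
  ],
  hand=[0,0,0,0,0],
)

```text
time_s: 1.73
ee_pos: [440.6, -285.8, 334.0]
ee_rot: [-179.9, -0.2, 23.0]
force: [-1.0, -0.3, 0.8]
gripper_width: 27.3
gripper_force: 0.0
```

>>> apply_moves(
  delta_pos=[
    [0,0.25,0],
    [0,0.5,0],
    [0,0.75,0],
    [0,1,0],
    [0,1,0],
  ],
  rot=[
    [0,0,0],
    [0,0,0],
    [0,0,0],
    [0,0,0],
    [0,0,0],
  ],
  hand=[0,0,0,0,0],
)

```text
time_s: 2.15
ee_pos: [436.6, -167.0, 334.5]
ee_rot: [-179.9, -0.1, 22.9]
force: [-0.6, -0.0, -0.5]
gripper_width: 0.2
gripper_force: 0.0
```

>>> apply_moves(
  delta_pos=[
    [0,0.25,0],
    [0,0.5,0],
    [0,0.75,0],
    [0,1,0],
    [0,1,0],
  ],
  rot=[
    [0,0,0],
    [0,0,0],
    [0,0,0],
    [0,0,0],
    [0,0,0],
  ],
  hand=[0,0,0,0,0],
)

```text
time_s: 2.57
ee_pos: [436.9, -47.5, 334.2]
ee_rot: [-179.9, -0.1, 22.9]
force: [0.0, 0.4, -0.5]
gripper_width: 0.3
gripper_force: 0.0
```

>>> apply_moves(
  delta_pos=[
    [0,0.25,0],
    [0,0.5,0],
    [0,0.75,0],
    [0,1,0],
    [0,1,0],
    [0,1,0],
  ],
  rot=[
    [0,0,0],
    [0,0,0],
    [0,0,0],
    [0,0,0],
    [0,0,0],
    [0,0,0],
  ],
  hand=[0,0,0,0,0,0],
)

```text
time_s: 3.07
ee_pos: [437.4, 69.1, 333.9]
ee_rot: [179.9, 0.0, 22.7]
force: [0.2, 0.2, 0.1]
gripper_width: 0.5
gripper_force: 0.0
```

Run:
```python
from h import *
np.set_printoptions(precision=1,suppress=True)
r=look("wrist",["choke_tab","choke_pivot","primer_top"],"pics/w1.png")
for q,(px,s) in r["pts"].items(): print(q,px,round(s,2),onplane(r,px,Z[q]))
s=env.state(); print(s["time_s"],s["ee_pos"],s["ee_rot"],s["force"],s["gripper_width"]); print(np.array(r["p"]["mount"]))
```

```text
choke_tab [247.2 117.3] 0.93 [498.9 138.5 140. ]
choke_pivot [278.6  60.1] 0.96 [570.  127.8 140. ]
primer_top [392.2 109.5] 0.59 [574.5 -18.3 132. ]
3.2667 [437.4  67.8 334. ] [180.    0.   22.5] [ 0.4 -0.4 -0.6] 0.4196049398713596
[[   0.    -1.    -0.3   84.6]
 [   1.     0.     0.     0.7]
 [  -0.    -0.3    1.  -170.7]
 [   0.     0.     0.     1. ]]
```

View pics/w1.png

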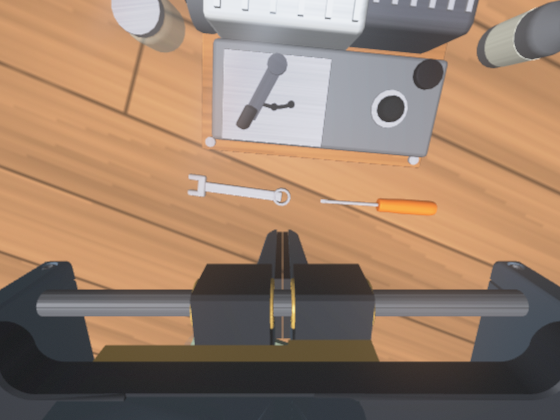

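The wrist view shows the tab top at (244,117), the pivot nut at (278,62), the bulb at (390,108) and the vent cap at (428,73). The detector points match. The wrist fix is pivot (570,128), tab (499,138.5) and bulb (574,-18). I'll go to the tab's +y side, turn the tool along the lever, and look again.

>>> apply_moves(
  delta_pos=[
    [0.14,0.22,-0.2],
    [0.28,0.44,-0.4],
    [0.42,0.66,-0.6],
    [0.56,0.88,-0.8],
    [0.56,0.88,-0.8],
    [0.56,0.88,-0.8],
    [0.56,0.88,-0.8],
  ],
  rot=[
    [0,0,-0.08],
    [0,0,-0.16],
    [0,0,-0.24],
    [0,0,-0.32],
    [0,0,-0.36],
    [0,0,-0.36],
    [0,0,-0.36],
  ],
  hand=[0,0,0,0,0,0,0],
)

```text
time_s: 3.85
ee_pos: [504.7, 173.8, 237.9]
ee_rot: [180.0, 0.0, -8.3]
force: [-0.4, 0.3, -0.1]
gripper_width: 0.5
gripper_force: 0.0
```

Run:
```python
from h import *
np.set_printoptions(precision=1,suppress=True)
r=look("wrist",["choke_tab","choke_pivot","primer_top"],"pics/w2.png")
for q,(px,s) in r["pts"].items(): print(q,px,round(s,2),onplane(r,px,Z[q]))
s=env.state(); print(s["time_s"],s["ee_pos"],s["ee_rot"],s["force"])
```

```text
choke_tab [312.8 209. ] 0.83 [500.7 143.7 140. ]
choke_pivot [320.8 133.1] 0.79 [569.9 128.8 140. ]
primer_top [484.8 100.5] 0.61 [576.4 -18.9 132. ]
4.05 [504.6 173.9 239.2] [-180.    -0.1   -8.4] [ 1.4  0.1 -0. ]
```

View pics/w2.png

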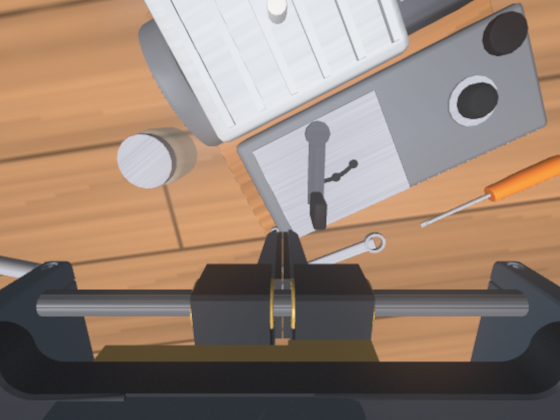

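The wrist view shows the tab at (318,210) and the pivot nut at (317,133), with the fingers clear to the left of the tab. The refined tab is (500.7,143.7) and the lever yaw about -11°. Descending.

>>> apply_moves(
  delta_pos=[
    [0,0,-0.3],
    [0,0,-0.6],
    [0,0,-0.87],
    [0,0,-0.87],
    [0,0,-0.87],
  ],
  rot=[
    [0,0,-0.03],
    [0,0,-0.03],
    [0,0,-0.03],
    [0,0,-0.03],
    [0,0,-0.03],
  ],
  hand=[0,0,0,0,0],
)

```text
time_s: 4.47
ee_pos: [503.8, 174.2, 133.5]
ee_rot: [179.9, 0.1, -10.9]
force: [0.3, -0.3, 0.8]
gripper_width: 0.3
gripper_force: 0.0
```

>>> apply_moves(
  delta_pos=[
    [-0.01,-0.03,0],
    [-0.02,-0.06,0],
    [-0.02,-0.09,0],
    [-0.03,-0.12,0],
    [-0.03,-0.12,0],
  ],
  rot=[
    [0,0,0],
    [0,0,0],
    [0,0,0],
    [0,0,0],
    [0,0,0],
  ],
  hand=[0,0,0,0,0],
)

```text
time_s: 4.88
ee_pos: [501.0, 159.7, 134.6]
ee_rot: [-180.0, -0.1, -10.9]
force: [-0.0, -0.1, -0.5]
gripper_width: 0.5
gripper_force: 0.0
```

Run:
```python
from h import *
np.set_printoptions(precision=1,suppress=True)
r=look("wrist",["choke_tab","choke_pivot"],"pics/w3.png")
for q,(px,s) in r["pts"].items(): print(q,px,round(s,2),onplane(r,px,Z[q]))
s=env.state(); print(s["time_s"],s["ee_pos"],s["ee_rot"],s["force"])
```

```text
choke_tab [310.3 253. ] 0.92 [501.8 141.  140. ]
choke_pivot [312.5 140.8] 0.58 [568.6 128.9 140. ]
5.0333 [500.9 160.4 134. ] [-180.    -0.   -10.9] [ 0.4 -0.4 -0.1]
```

View pics/w3.png

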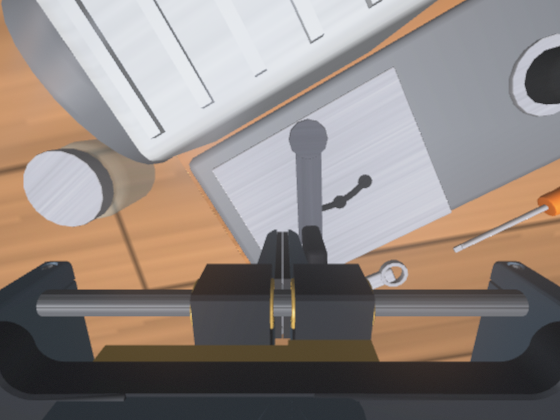

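The wrist view shows the fingertip just left of the tab at (312,250), almost touching. I'll work out the arc.

Run:
```python
import numpy as np
p=np.array([569.5,128.8]);c0=np.array([501,160])
for c in np.arange(0,1.0,.1):
    a=np.pi-np.radians(11)+c; er=np.array([np.cos(a),np.sin(a)]); et=np.array([-er[1],er[0]])
    print(round(c,2),np.round((p+69*er-15*et-c0)/120,3),round(c/1.5,3))
```

```text
0.0 [ 0.03  -0.028] 0.0
0.1 [ 0.01  -0.083] 0.067
0.2 [-0.005 -0.14 ] 0.133
0.3 [-0.014 -0.198] 0.2
0.4 [-0.018 -0.256] 0.267
0.5 [-0.015 -0.315] 0.333
0.6 [-0.007 -0.373] 0.4
0.7 [ 0.008 -0.43 ] 0.467
0.8 [ 0.027 -0.486] 0.533
0.9 [ 0.053 -0.539] 0.6
```

>>> apply_moves(
  delta_pos=[
    [0.03,-0.03,0],
    [0.02,-0.055,0],
    [0.01,-0.083,0],
    [0.002,-0.11,0],
    [-0.005,-0.14,0],
    [-0.01,-0.17,0],
    [-0.014,-0.198,0],
    [-0.018,-0.23,0],
    [-0.018,-0.256,0],
    [-0.018,-0.256,0],
  ],
  rot=[
    [0,0,0],
    [0,0,0.033],
    [0,0,0.067],
    [0,0,0.1],
    [0,0,0.133],
    [0,0,0.167],
    [0,0,0.2],
    [0,0,0.233],
    [0,0,0.267],
    [0,0,0.267],
  ],
  hand=[0,0,0,0,0,0,0,0,0,0],
)

```text
time_s: 5.87
ee_pos: [498.8, 129.2, 133.5]
ee_rot: [180.0, 0.0, 12.1]
force: [0.4, -0.3, -0.7]
gripper_width: 0.5
gripper_force: 0.0
```

Run:
```python
from h import *
np.set_printoptions(precision=1,suppress=True)
r=look("wrist",["choke_tab","choke_pivot"],"pics/w4.png")
for q,(px,s) in r["pts"].items(): print(q,px,round(s,2),onplane(r,px,Z[q]))
s=env.state(); print(s["time_s"],s["ee_pos"],s["ee_rot"],s["force"])
```

```text
choke_tab [312.4 260.6] 0.89 [502.4 109.8 140. ]
choke_pivot [308.6 147.3] 0.79 [569.1 128.5 140. ]
6.0167 [498.8 129.8 133.5] [180.  -0.  12.] [-0.6  0.1 -0.6]
```

View pics/w4.png

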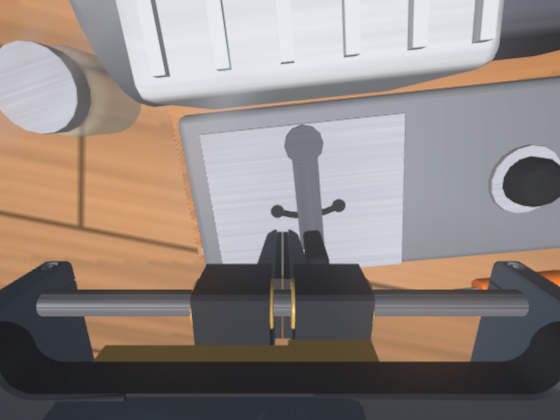

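The lever moved to half choke: it now points at 195.7°, so +26°. The tab at (315,248) sits just right of the finger. I'll continue along the arc.

>>> apply_moves(
  delta_pos=[
    [0.001,-0.03,0],
    [0.003,-0.059,0],
    [0.007,-0.088,0],
    [0.011,-0.117,0],
    [0.018,-0.146,0],
    [0.026,-0.174,0],
    [0.035,-0.202,0],
    [0.045,-0.23,0],
    [0.057,-0.257,0],
    [0.057,-0.257,0],
  ],
  rot=[
    [0,0,0.033],
    [0,0,0.067],
    [0,0,0.1],
    [0,0,0.133],
    [0,0,0.167],
    [0,0,0.2],
    [0,0,0.233],
    [0,0,0.267],
    [0,0,0.3],
    [0,0,0.3],
  ],
  hand=[0,0,0,0,0,0,0,0,0,0],
)

```text
time_s: 6.85
ee_pos: [505.8, 98.7, 133.6]
ee_rot: [180.0, -0.0, 37.8]
force: [-0.2, -0.1, 0.8]
gripper_width: 0.2
gripper_force: 0.0
```

Run:
```python
from h import *
np.set_printoptions(precision=1,suppress=True)
r=look("wrist",["choke_tab","choke_pivot","primer_top"],"pics/w5.png")
for q,(px,s) in r["pts"].items(): print(q,px,round(s,2),onplane(r,px,Z[q]))
d=onplane(r,r["pts"]["choke_tab"][0],140)-onplane(r,r["pts"]["choke_pivot"][0],140); print("angle",np.degrees(np.arctan2(d[1],d[0]))%360)
s=env.state(); print(s["time_s"],s["ee_pos"],s["ee_rot"],s["force"])
```

```text
choke_tab [308.8 261.7] 0.84 [515.1  83.9 140. ]
choke_pivot [308.6 146.8] 0.75 [569.3 128.5 140. ]
primer_top [487.5 275.7] 0.67 [577.  -19.3 132. ]
angle 219.51883329260977
7.05 [505.4  99.1 133.6] [180.   -0.   37.8] [ 0.3  0.1 -0.6]
```

View pics/w5.png

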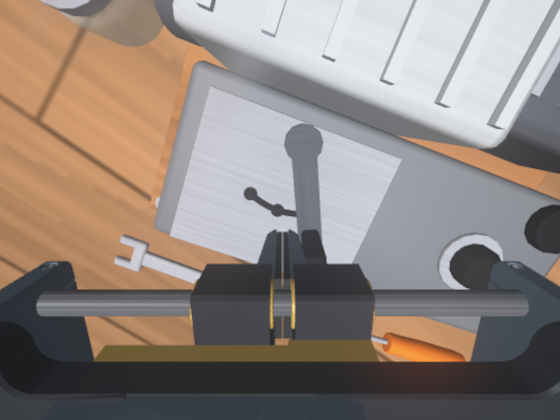

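The lever points at 219.5°, 50° from the start, so about 0.9 rad. It covers the last mark dot, and the force is zero. I'll nudge a few mm to confirm it is against the stop.

>>> apply_moves(
  delta_pos=[
    [0.01,-0.012,0],
    [0.02,-0.024,0],
    [0.02,-0.024,0],
  ],
  rot=[
    [0,0,0.02],
    [0,0,0.03],
    [0,0,0.03],
  ],
  hand=[0,0,0],
)

```text
time_s: 7.3
ee_pos: [507.3, 96.6, 133.5]
ee_rot: [-179.9, 0.0, 40.4]
force: [-1.3, 1.6, 0.4]
gripper_width: 0.6
gripper_force: 1.6
```

>>> apply_moves(
  delta_pos=[
    [0.007,-0.009,0],
    [0.014,-0.018,0],
    [0.014,-0.018,0],
  ],
  rot=[
    [0,0,0],
    [0,0,0],
    [0,0,0],
  ],
  hand=[0,0,0],
)

```text
time_s: 7.55
ee_pos: [507.4, 96.3, 133.5]
ee_rot: [-179.6, 0.0, 40.3]
force: [-5.7, 9.6, 3.2]
gripper_width: 0.6
gripper_force: 5.7
```

It is on the hard stop: 11 N with no motion. I'll back off, lift and go over the bulb.

>>> apply_moves(
  delta_pos=[
    [-0.06,0.08,0],
    [-0.1,0.13,0],
    [-0.1,0.13,0.3],
    [-0.1,0.13,0.6],
    [-0.1,0.13,0.9],
    [-0.1,0.13,0.9],
  ],
  rot=[
    [0,0,0],
    [0,0,0],
    [0,0,0],
    [0,0,0],
    [0,0,0],
    [0,0,0],
  ],
  hand=[0,0,0,0,0,0],
)

```text
time_s: 8.05
ee_pos: [501.4, 110.3, 248.9]
ee_rot: [179.5, -0.7, 40.4]
force: [0.9, 0.9, 0.5]
gripper_width: 0.4
gripper_force: 0.0
```

>>> apply_moves(
  delta_pos=[
    [0.1,-0.25,0],
    [0.2,-0.5,0],
    [0.3,-0.75,0],
    [0.35,-1,0],
    [0.35,-1,0],
    [0.35,-1,0],
  ],
  rot=[
    [0,0,-0.08],
    [0,0,-0.16],
    [0,0,-0.24],
    [0,0,-0.29],
    [0,0,-0.29],
    [0,0,-0.29],
  ],
  hand=[0,0,0,0,0,0],
)

```text
time_s: 8.55
ee_pos: [539.6, -11.7, 241.2]
ee_rot: [180.0, 0.0, 15.4]
force: [-0.6, 0.8, -0.9]
gripper_width: 0.4
gripper_force: 0.0
```

Run:
```python
from h import *
np.set_printoptions(precision=1,suppress=True)
r=look("wrist",["choke_tab","choke_pivot","primer_top"],"pics/w6.png")
for q,(px,s) in r["pts"].items(): print(q,px,round(s,2),onplane(r,px,Z[q]))
d=onplane(r,r["pts"]["choke_tab"][0],140)-onplane(r,r["pts"]["choke_pivot"][0],140); print("angle",np.degrees(np.arctan2(d[1],d[0]))%360)
s=env.state(); print(s["time_s"],s["ee_pos"],s["ee_rot"],s["force"])
```

```text
choke_tab [181.5 201.5] 0.69 [520.4  82.4 140. ]
choke_pivot [138.5 137.4] 0.59 [569.7 129.8 140. ]
primer_top [299.4 172.7] 0.92 [576.1 -19.9 132. ]
angle 223.92226940745093
8.75 [539.2  -9.5 241.5] [180.   -0.   15.6] [-0.1  0.4 -0.8]
```

View pics/w6.png

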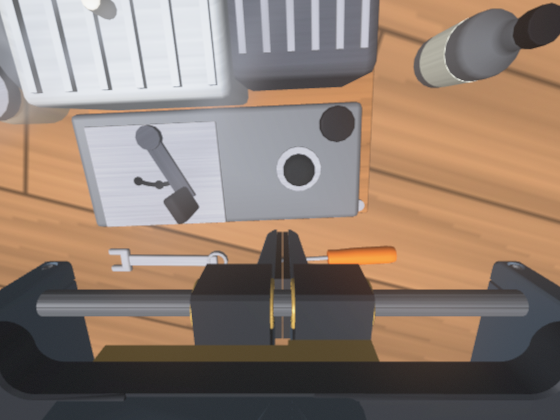

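The wrist view shows the lever at full choke, with the tab at (181,203). The bulb is at (299,170), which gives (576,-19.5), and the vent cap is behind it at (337,124). Moving over the bulb and down.

>>> apply_moves(
  delta_pos=[
    [0.15,-0.04,0],
    [0.305,-0.08,0],
    [0.305,-0.08,-0.25],
    [0.305,-0.08,-0.5],
    [0.305,-0.08,-0.8],
    [0.305,-0.08,-0.8],
    [0.305,-0.08,-0.8],
  ],
  rot=[
    [0,0,0],
    [0,0,0],
    [0,0,0],
    [0,0,0],
    [0,0,0],
    [0,0,0],
    [0,0,0],
  ],
  hand=[0,0,0,0,0,0,0],
)

```text
time_s: 9.33
ee_pos: [575.0, -19.2, 144.5]
ee_rot: [-179.9, 0.2, 15.6]
force: [0.5, 0.3, -0.1]
gripper_width: 0.5
gripper_force: 0.0
```

>>> apply_moves(
  delta_pos=[
    [0,0,-0.04],
    [0,0,-0.08],
    [0,0,-0.12],
    [0,0,-0.15],
    [0,0,-0.15],
    [0,0,-0.15],
  ],
  rot=[
    [0,0,0],
    [0,0,0],
    [0,0,0],
    [0,0,0],
    [0,0,0],
    [0,0,0],
  ],
  hand=[0,0,0,0,0,0],
)

```text
time_s: 9.83
ee_pos: [577.0, -20.1, 128.4]
ee_rot: [180.0, -0.1, 15.5]
force: [2.2, 0.9, 2.7]
gripper_width: 0.4
gripper_force: 1.3
```

>>> apply_moves(
  delta_pos=[
    [0,0,-0.02],
    [0,0,-0.04],
    [0,0,-0.045],
    [0,0,-0.045],
    [0,0,-0.045],
  ],
  rot=[
    [0,0,0],
    [0,0,0],
    [0,0,0],
    [0,0,0],
    [0,0,0],
  ],
  hand=[0,0,0,0,0],
)

```text
time_s: 10.25
ee_pos: [577.0, -20.1, 123.2]
ee_rot: [180.0, -0.1, 15.5]
force: [0.5, 0.3, 6.9]
gripper_width: 0.5
gripper_force: 3.4
```

>>> apply_moves(
  delta_pos=[
    [0,0,-0.01],
    [0,0,-0.02],
    [0,0,-0.02],
    [0,0,-0.02],
  ],
  rot=[
    [0,0,0],
    [0,0,0],
    [0,0,0],
    [0,0,0],
  ],
  hand=[0,0,0,0],
)

```text
time_s: 10.58
ee_pos: [577.1, -20.1, 122.9]
ee_rot: [179.9, -0.2, 15.5]
force: [-2.1, 1.6, 18.5]
gripper_width: 0.7
gripper_force: 8.8
```

The bulb has bottomed out: 18 N with no further travel, tip at 123 mm. Lifting clear.

>>> apply_moves(
  delta_pos=[
    [0,0,0.06],
    [0,0,0.12],
    [0,0,0.4],
    [0,0,0.7],
    [0,0,1],
    [0,0,1],
    [0,0,1],
  ],
  rot=[
    [0,0,0],
    [0,0,0],
    [0,0,0],
    [0,0,0],
    [0,0,0],
    [0,0,0],
    [0,0,0],
  ],
  hand=[0,0,0,0,0,0,0],
)

```text
time_s: 11.17
ee_pos: [576.5, -20.4, 241.4]
ee_rot: [179.9, -0.1, 15.5]
force: [-0.7, -0.3, 0.0]
gripper_width: 0.3
gripper_force: 0.0
```

>>> apply_moves(
  delta_pos=[
    [-0.3,0,0],
    [-0.6,0,0],
    [-0.6,0,0],
    [-0.6,0,0],
  ],
  rot=[
    [0,0,0],
    [0,0,0],
    [0,0,0],
    [0,0,0],
  ],
  hand=[0,0,0,0],
)

```text
time_s: 11.5
ee_pos: [501.5, -20.2, 238.1]
ee_rot: [-179.9, 0.2, 15.5]
force: [1.2, 0.1, 0.3]
gripper_width: 0.6
gripper_force: 0.0
```

Run:
```python
from h import *
np.set_printoptions(precision=1,suppress=True)
r=look("wrist",["choke_tab","choke_pivot","primer_top"],"pics/w7.png")
for q,(px,s) in r["pts"].items(): print(q,px,round(s,2),onplane(r,px,Z[q]))
d=onplane(r,r["pts"]["choke_tab"][0],140)-onplane(r,r["pts"]["choke_pivot"][0],140); print("angle",np.degrees(np.arctan2(d[1],d[0]))%360)
s=env.state(); print(s["time_s"],s["ee_pos"],s["force"])
```

```text
choke_tab [177.4 163.7] 0.69 [517.5  82.8 140. ]
choke_pivot [134.4  92.7] 0.84 [567.8 128.1 140. ]
primer_top [298.5 130.2] 0.81 [575.4 -16.  132. ]
angle 222.00083776884392
11.7 [505.  -20.2 239.2] [ 0.3  0.2 -0.5]
```

View pics/w7.png

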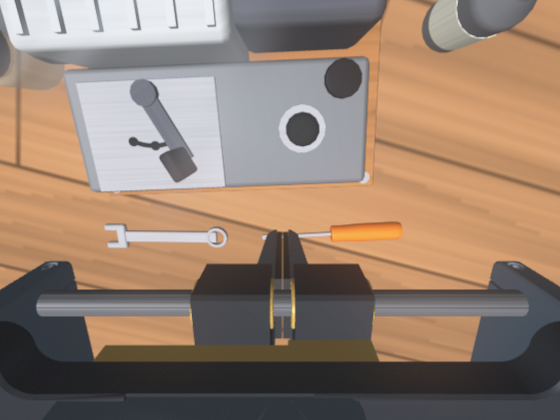

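The lever is still at full choke, with the tab at (178,165). The bulb is up at (302,129), the bystanders are undisturbed and the robot is clear.

```bash
python3 -c "
from workcell import env
print(env.job_done())"
```

```text
the job is handed in; nothing more can be done
None
```

The choke lever is at full choke against its second stop, the primer bulb was pressed fully down and released, nothing else was touched, and I handed the job in at about 12 s; no verdict came back.

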